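Shut and latch the medicine box gate

TASK

Shut the blue gate of the medicine box on the clinic desk: hold up its latch bar by the red paddle, bring it over the yellow striker, close the gate gently against the rubber buffer, then let the bar drop all the way into the catch and leave the gate latched. Do not force the latch and do not disturb the other things on the desk.

Things in the scene. Friction and masses are not known exactly. Their poses are not given: they have to be found in the camera images.
- medbox: White steel medicine box with clear roof, fixed to the desk, 220 deep (x) x 260 wide (y) x 125 mm high. Origin: at desk level, 100 mm behind the middle of its front face; the front faces its -x. The gate's vertical hinge line is at its x=-124, y=+110 mm. The latch keeper stands on the other front corner of the roof (its y=-105 mm).
- keeper_mid (a point): Fixed point of the box, 150 mm above the desk, in the catch of the keeper when the keeper is in its middle setting: centre of the latched bar. Axes as the box's. The keeper (18 mm wide, y) is clamped in a slot: it may be set up to 12 mm forward or back along x, and no reading tells which; feel for it. It stays put during the job. More than 10 N between bar and keeper is forcing it.
- latch_bar: Steel latch bar on the gate's top, 10 mm thick, 14 mm high, with the red paddle. Origin: its pivot, 60 mm from the hinge line, 150 mm above the desk. Its -y runs along the bar to the free end (167 mm), its x is the gate's normal (-x the outer side) and the pivot axis; the bar is centred on its y axis. It crosses the keeper 155 mm from the pivot and must be raised 0.12 rad to clear the striker ridge.
- paddle (a point): Grip point in the upright red paddle on the bar: 105 mm from the pivot along the bar, 35 mm above the bar's centreline. Paddle 12 mm thick (its x, across the gate), 24 mm wide along the bar, top 17 mm above this point, foot 28 mm below it. Axes turn with the bar. It can turn between pads that pinch its thickness.
- gate_hinge (a point): Point on the gate's vertical hinge line, 150 mm above the desk; axes turn with the gate: -y along the gate to its free edge, -x the outer side. Gate 198 mm wide, 10 mm thick, top edge 117 mm high. KEEPER, from its outer side in: yellow ridge 22 mm thick, steep face, top 161 mm above the desk; catch slot 8 mm; sprung black rubber buffer face, up to 215 mm high, steel stop behind.
- gate (a joint): Gate angle, rad: 0 square to the box (latched, keeper in middle setting), positive open towards the front. Latched values run from -0.07 to +0.06 with the keeper's setting. Under 1 N of hinge friction at the paddle; stays where left. The bar drops behind the ridge only with the buffer pushed in 2 mm (about 2 N at the bar); it bottoms hard at 5 mm (5 N), then force climbs steeply.
- bar (a joint): Latch bar angle, rad: 0 level (resting on the gate's lug, and also fully dropped in the catch), positive with the free end raised, stop at 0.40. It falls by its own weight (0.2 to 0.35 kg).
- pill_jar: Amber jar with cap, 44 mm across, 62 mm high, on the box's roof. Origin: centre of its underside. Leave alone.
- carton: Cardboard carton 50 x 90 x 50 mm inside the box. Origin: centre of its underside. Leave alone.
- calculator: Black calculator 150 x 110 x 20 mm lying on the desk. Origin: middle of its underside. Leave alone.
- marker: Black marker pen with red cap, 105 mm long, lying on the desk. Origin: middle of its underside. Leave alone.
- pen_cup: Green open cup 76 mm across, 100 mm high, on the desk. Origin: middle of its underside. Leave alone.
- stapler: Blue stapler 130 mm long, 55 mm high, on the desk. Origin: middle of its underside. Leave alone.
- tape_stand: Grey tape stand 130 mm long with clear roll, 80 mm high, on the desk. Origin: middle of its underside. Leave alone.

How it is judged:
By the outcome, as a careful person would: the job done as asked, in the order asked, and still so for the second after the job is handed in, with the robot touching nothing.
It also fails if it takes over 58 s, if anything falls off the work surface, if the arm or the gripper's body presses on something with over 40 N, if the wrist force passes 120 N, or if a joint passes its speed limit or range.

ROBOT

A 6-joint arm with a two-finger parallel gripper is mounted at the origin on the work surface. World frame = base frame: x ahead of the robot, y to its left, z up, the work surface at z = 0. Lengths are in m, angles in rad, forces in N, time in s.
With the tool pointing down it reaches from about 0.35 to 0.85 m from the base axis. Payload 8.1 kg.
Tool frame: the origin (TCP) lies midway between the tips of the shut fingers; the grasp point (between the pads) lies 19 mm behind it; z points along the fingers, y is the direction in which the jaws open and shut (so a half turn about z gives the same grasp; the last joint's range is limited). The gripper opens to 93 mm and grips with 3 to 60 N. Pads are 15 mm wide; open, the fingers measure 128 mm over their backs; the gripper's body (75 mm by 188 mm) begins 65 mm behind the grasp point.
Start: joints at [1.241, 0.13, 1.488, -0, 1.523, -0.085], TCP at [0.145, 0.582, 0.219] pointing down, gripper open.
Joint ranges: [-2.96, 2.96], [-0.89, 2.26], [0.02, 2.5], [-1.34, 4.48], [0, 2.73], [-2.66, 2.66]. Speed limits (rad/s): [2.39, 2.39, 2.79, 3.14, 3.14, 3.14].

INTERFACE

Orientations are given as a rotation vector (axis times angle).
In Python, from plant import robot, optics, ticket gives the robot as it stands.
- The arm moves only by the tool send_rows, never from a script. Its argument "targets" is a list of rows, each a list of 3 entries, a list of its own where there are three numbers: the opening, from -1 (shut) to 1 (fully open), then the shift along the tool's x, y, z in mm, then the turn about the tool's z in rad. A call has 1 to 12 rows; each row shifts and turns the commanded pose from where the row before left it, along the tool's axes as they then stand; what a row does not reach is not made up. A row lasts 1/10 s, in which the tool goes at most 50 mm and 8.59 degrees, less where a joint would pass 70% of its speed; a pose out of reach is approached as far as the arm can. A call with a gripper value outside its range is refused whole. The fingers move at their own pace and stop on an object; "newtons" is the grip in N (left out, the last holds). Time passes only in rows, so rows that do not move let the fingers close. It gives the time, the measured TCP pose, the force and the opening at its end, in the units of the state.
- robot.read_state(): the state, without advancing time (a new reading comes with each control period).
- optics.read_camera(name): name is "side" or "top" or "wrist"; returns a dict with "color" (384x512x3 uint8, red, green, blue), "K" (3x3 intrinsics, pixels), "position" and "orientation" of the camera in the world. Camera axes: x right, y up, looking along -z (the intrinsics and any distortion apply to the point x, -y, -z); pixel columns grow to the right and rows downward; lengths in m; the calibration is good to about 2 mm. A picture is of the moment at which its call begins. There is no depth.
- ticket.close_job(): hands the job in, once; it reports no verdict.
Trained networks look in the newest picture that a camera, given by its name, has taken for a name from the list of things; names that differ only in an ending like _2 or _b are one class to them, and where a whole thing is asked for, a point or a joint stands for the part that bears it (a point fixed in the world has none). Each returns a list of dicts, best first, with "confidence" (0 to 1); they miss things now and then, are a little off and sometimes report something else, mostly with a low value. They report only what shows in the picture. A call takes as long as a camera call.
- optics.cut_out(camera, name): "region" (384x512 bool, what is visible of it) and "point" ([column, row] in pixels, amid what is visible of it).
The state is a dict: "t": time; "q": joint angles; "dq": joint speeds; "joint_torque": joint torques, N m; "tool_pos": TCP position; "orientation": TCP orientation; "force": force on the tool from outside, world axes, zero at the start; "wrist_torque": the same for the moment, N m; "opening": finger opening in m.
Only numpy, scipy, OpenCV 4.12 (cv2) and the standard library are available. Lean on these libraries where they do the work, as an engineer would, in place of code of your own. Each camera call takes 0.05 s, during which the arm holds its last target.

## Working session

There is one attempt and no reset: what is moved stays moved. The work goes in short steps, Python scripts to look and compute and a tool call to move; the robot and the scene stay as the last step left them, time stands still between calls to the robot, and variables do not carry over. Pictures are saved under pics/ and viewed, and the job is handed in when it is done.

Besides the shell and the picture viewer there is one more tool, called after "Emit:" as name([rows], argument=value, ...), one row to a line, values as JSON. send_rows: Moves the arm, as the interface text tells. Its arguments: {"type":"object","properties":{"targets":{"type":"array","items":{"type":"array"}},"newtons":{"type":"number"}},"required":["targets"]}

```bash
ls; mkdir -p pics; cat > h.py <<'E'
import numpy as np, cv2
from scipy.spatial.transform import Rotation as R
from plant import robot, optics, ticket
def rot(o):
    o=np.array(o)
    if o.shape==(3,3): return o
    return R.from_rotvec(o).as_matrix() if o.size==3 else R.from_quat(o).as_matrix()
def proj(c,P):
    p=(np.atleast_2d(P)-np.array(c["position"]))@rot(c["orientation"])
    p=p*[1,-1,-1]; u=p@np.array(c["K"]).T
    return u[:,:2]/u[:,2:]
def ray(c,uv):
    d=np.linalg.inv(c["K"])@np.array([uv[0],uv[1],1.]); d=d*[1,-1,-1]
    d=rot(c["orientation"])@d
    return np.array(c["position"]),d/np.linalg.norm(d)
def onz(c,uv,z):
    o,d=ray(c,uv); return o+d*(z-o[2])/d[2]
def tri(*cu):
    A=np.zeros((3,3));b=np.zeros(3);L=[]
    for c,uv in cu:
        o,d=ray(c,uv);M=np.eye(3)-np.outer(d,d);A+=M;b+=M@o;L.append((o,d))
    x=np.linalg.solve(A,b)
    return x,[np.linalg.norm(np.cross(x-o,d))*1000 for o,d in L]
def save(c,n,box=None,s=1):
    im=c["color"][:,:,::-1]
    if box: im=im[box[1]:box[3],box[0]:box[2]]
    cv2.imwrite("pics/"+n,cv2.resize(im,None,fx=s,fy=s,interpolation=cv2.INTER_CUBIC))
E
python3 - <<'E'
from h import *
np.set_printoptions(precision=4,suppress=True)
s=robot.read_state(); print(s)
for n in("side","top","wrist"):
    c=optics.read_camera(n); save(c,n+"0.png",s=1.5); print(n,{k:v for k,v in c.items() if k!="color"})
    for t in("medbox","paddle","latch_bar","gate_hinge","keeper_mid","pill_jar","tape_stand","pen_cup"):
        try:
            for d in optics.cut_out(n,t)[:2]: print(t,d["confidence"],d["point"],d["region"].sum())
        except Exception as e: print(t,e)
E
```

```text
pics
{'t': 0.0, 'q': array([ 1.2406,  0.1312,  1.4893,  0.    ,  1.523 , -0.0854]), 'dq': array([-0.    ,  0.0006,  0.0014, -0.0005, -0.0003,  0.0015]), 'joint_torque': array([ -0.0008, -55.9852, -49.1762,   0.0767,   0.0354,  -0.0002]), 'tool_pos': array([0.1452, 0.5816, 0.2176]), 'orientation': array([-0.3835, -3.1177,  0.0028]), 'force': array([-0.2526, -0.1851,  0.6131]), 'wrist_torque': array([ 0.0438, -0.0114,  0.0254]), 'opening': 0.09300871974034057}
side {'K': array([[420.4072,   0.    , 255.8023],
       [  0.    , 420.4072, 197.246 ],
       [  0.    ,   0.    ,   1.    ]]), 'position': array([0.3664, 0.8023, 0.9847]), 'orientation': array([ 0.1297, -1.0724, -2.7532])}
medbox 0.72 [198.7, 187.5] 6959
medbox 0.51 [249.3, 128.0] 448
paddle 0.95 [261.9, 176.0] 363
latch_bar 0.58 [261.2, 176.0] 451
gate_hinge 0.92 [252.0, 200.9] 1928
keeper_mid 0.62 [197.6, 186.0] 7256
pill_jar 0.58 [174.9, 181.0] 357
tape_stand 0.9 [278.1, 369.6] 798
pen_cup 0.71 [191.4, 328.6] 1186
top {'K': array([[348.0192,   0.    , 255.6441],
       [  0.    , 348.0192, 194.1018],
       [  0.    ,   0.    ,   1.    ]]), 'position': array([0.3749, 0.0506, 1.198 ]), 'orientation': array([ 0.1137, -0.1382, -1.5612])}
medbox 0.86 [277.2, 146.1] 5719
paddle 0.57 [278.5, 198.3] 281
latch_bar 0.8 [273.9, 196.3] 310
gate_hinge 0.98 [265.3, 194.9] 678
keeper_mid 0.87 [281.7, 142.5] 5845
keeper_mid 0.7 [125.3, 239.3] 439
pill_jar 0.62 [254.7, 124.9] 222
tape_stand 0.76 [126.8, 240.9] 467
tape_stand 0.58 [252.0, 122.9] 217
pen_cup 0.85 [141.8, 176.7] 582
wrist {'K': array([[274.7554,   0.    , 257.9287],
       [  0.    , 274.7554, 193.8825],
       [  0.    ,   0.    ,   1.    ]]), 'position': array([0.0703, 0.6012, 0.3848]), 'orientation': array([-0.2376, -0.1857,  1.3168])}
tape_stand 0.73 [209.6, 337.8] 2022
```

View pics/side0.png

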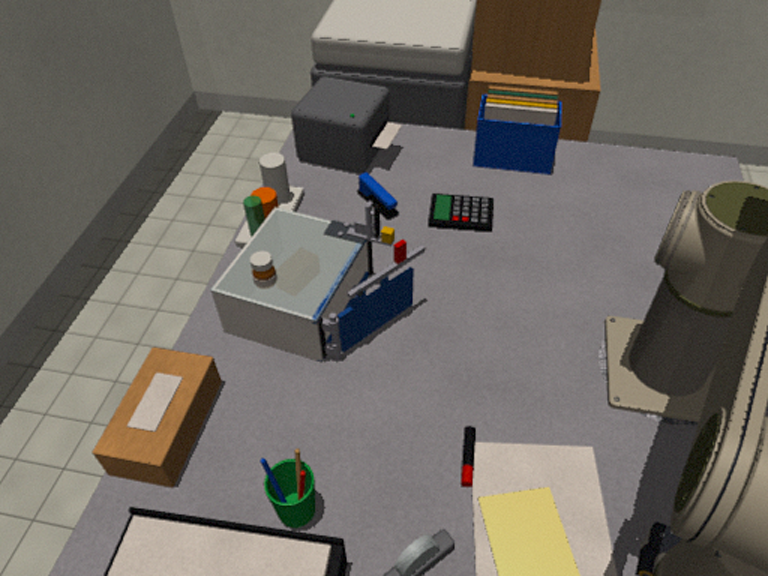

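View pics/top0.png

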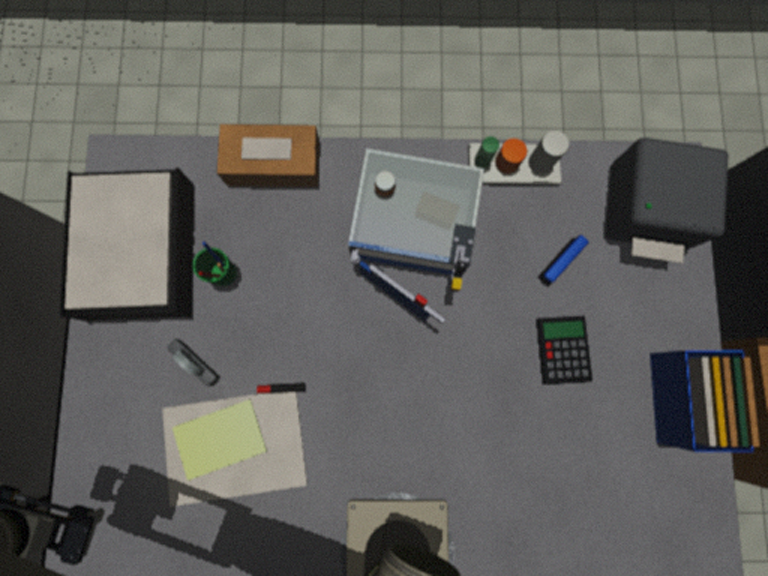

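The side view shows the box with its gate ajar: paddle at about (400,250)/1.5, striker at (387,235)/1.5. The top view shows the paddle at (421,300)/1.5, the striker at (457,284)/1.5 and the hinge at (357,258)/1.5. I'll zoom in.

```bash
python3 - <<'E'
from h import *
c=optics.read_camera("side"); save(c,"side1.png",(130,100,310,250),4.4)
c=optics.read_camera("top"); save(c,"top1.png",(220,90,340,230),4.2)
E
```

```text
(no output)
```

View pics/side1.png

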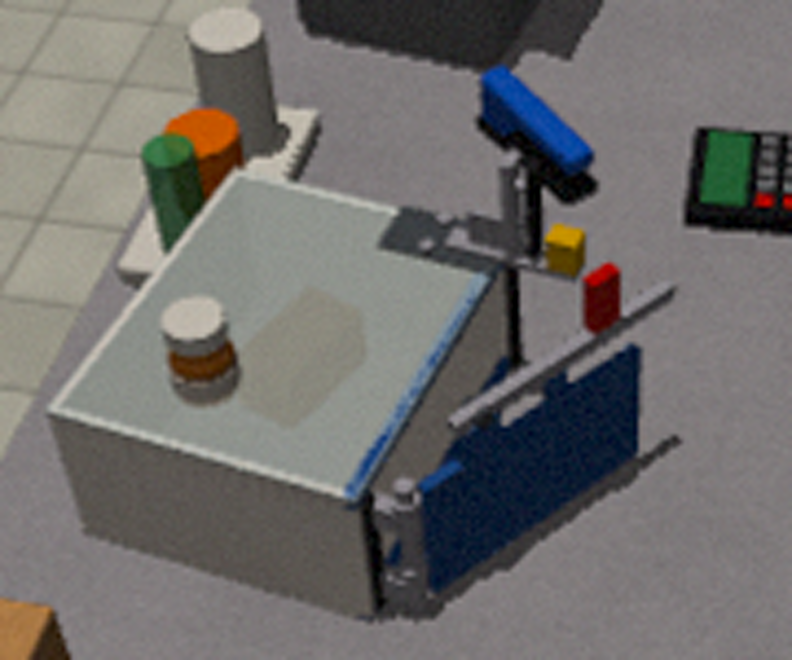

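View pics/top1.png

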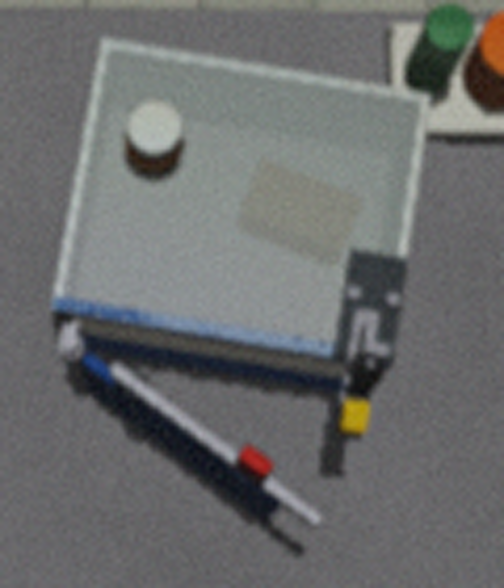

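```bash
cat > fit.py <<'E'
from h import *
from scipy.optimize import least_squares
np.set_printoptions(precision=4,suppress=True)
S=lambda x,y:(130+x/4.4-.4,100+y/4.4-.4)
T=lambda x,y:(220+x/4.2-.4,90+y/4.2-.4)
cs=optics.read_camera("side"); ct=optics.read_camera("top")
BL,BR,FL,FR=[.12,.13],[.12,-.13],[-.10,.13],[-.10,-.13]
obs=[(cs,[*BL,.125],S(50,412)),(cs,[*BR,.125],S(240,175)),(cs,[*FL,.125],S(350,497)),
(cs,[*BL,0],S(82,530)),(cs,[*FL,0],S(378,615)),
(ct,[*BL,.125],T(105,40)),(ct,[*BR,.125],T(428,97)),(ct,[*FL,.125],T(53,303))]
def W(p,b):
    c,s=np.cos(p[2]),np.sin(p[2]); b=np.array(b)
    return np.array([p[0]+c*b[0]-s*b[1],p[1]+s*b[0]+c*b[1],b[2]])
r=least_squares(lambda p:np.concatenate([proj(c,W(p,b))[0]-uv for c,b,uv in obs]),[.5,0,0.])
p=r.x; print("box",p,r.fun.reshape(-1,2))
print("tri BL",tri((cs,S(50,412)),(ct,T(105,40))),"BR",tri((cs,S(240,175)),(ct,T(428,97))),"FL",tri((cs,S(350,497)),(ct,T(53,303))))
H=W(p,[-.124,.110,.15]); print("hinge",H,"keeper",W(p,[-.1,-.105,.15]))
pd=tri((cs,S(602,270)),(ct,T(256,458))); print("paddle top",pd)
e=tri((cs,S(672,290)),(ct,T(318,518))); print("bar end",e)
pv=tri((cs,S(455,420)),(ct,T(115,370))); print("bar near end",pv)
print("striker top",tri((cs,S(566,233)),(ct,T(355,413))))
for q in(pd[0],e[0],pv[0]):
    d=q-H; a=np.arctan2(-d[1],-d[0]) # direction of -y in world: yaw-90
    print("r",np.hypot(d[0],d[1]),"gate ang", -(np.arctan2(d[1],d[0])-(p[2]-np.pi/2)))
for n in("side","top"):
    for d in optics.cut_out(n,"paddle")[:1]: print(n,d["point"],d["region"].sum())
E
python3 fit.py
```

```text
box [ 0.7237 -0.0353 -0.1692] [[-0.9806 -0.8665]
 [-0.7521 -2.1268]
 [ 1.1749  0.6921]
 [ 0.6647  0.4753]
 [-1.1437  1.7644]
 [-0.2624 -0.356 ]
 [ 1.3963 -0.3705]
 [-0.2555  1.5158]]
tri BL (array([0.8633, 0.0717, 0.121 ]), [np.float64(1.0475113678210892), np.float64(1.0475113678212462)]) BR (array([ 0.819 , -0.1802,  0.1199]), [np.float64(1.7720867931211326), np.float64(1.7720867931210664)]) FL (array([0.651 , 0.1088, 0.1262]), [np.float64(0.5975365330730816), np.float64(0.5975365330733172)])
hinge [0.62  0.094 0.15 ] keeper [ 0.6075 -0.122   0.15  ]
paddle top (array([ 0.5221, -0.0366,  0.2051]), [np.float64(0.8093770279525605), np.float64(0.8093770279522454)])
bar end (array([ 0.4856, -0.086 ,  0.1495]), [np.float64(2.1450553239631645), np.float64(2.1450553239632377)])
bar near end (array([0.5941, 0.0614, 0.1567]), [np.float64(0.044509521794801624), np.float64(0.04450952179455821)])
striker top (array([ 0.561 , -0.1118,  0.1645]), [np.float64(1.2232804320400539), np.float64(1.223280432039965)])
r 0.16319855096971242 gate ang 0.4743692317154431
r 0.22463280618209902 gate ang 0.4724264627623014
r 0.041598064986640954 gate ang 0.5019727267303682
side [263.6, 177.7] 491
top [271.5, 198.1] 325
```

```bash
cat > pl.py <<'E'
from h import *
def toolyaw(Rm): # angle of tool y axis in world
    return np.arctan2(Rm[1,1],Rm[0,1])
def plan(goal,gy,op,n=None,p=None,Rm=None,mx=45,fmt=1):
    """goal TCP world pos, gy desired world angle of tool y axis (mod pi)."""
    s=robot.read_state()
    p=np.array(s["tool_pos"]) if p is None else p
    Rm=rot(s["orientation"]) if Rm is None else Rm
    d=gy-toolyaw(Rm); d=(d+np.pi/2)%np.pi-np.pi/2
    turn=-d  # tool z down
    if n is None: n=int(max(np.ceil(np.linalg.norm(goal-p)/mx*1000),np.ceil(abs(turn)/.14)))
    rows=[];p=p.copy();Rm=Rm.copy()
    for i in range(n):
        dv=Rm.T@(goal-p)/(n-i)*1000
        a=round(turn/(n-i),3); dv=np.round(dv,fmt)
        rows.append([op,[float(v) for v in dv],float(a)])
        p=p+Rm@dv/1000; Rm=Rm@R.from_rotvec([0,0,a]).as_matrix(); turn-=a
    return rows,p,Rm
E
python3 - <<'E'
from pl import *
np.set_printoptions(precision=4,suppress=True)
s=robot.read_state();Rm=rot(s["orientation"]);print(Rm,toolyaw(Rm))
ct=optics.read_camera("top");cs=optics.read_camera("side")
for n in("pen_cup","marker","tape_stand"):
    a=optics.cut_out("top",n);b=optics.cut_out("side",n)
    if a and b: print(n,tri((ct,a[0]["point"]),(cs,b[0]["point"])))
p0=s["tool_pos"]+np.array([0,0,.1])
r,p,Q=plan(p0,toolyaw(Rm),-.1); print(r)
r,p,Q=plan(np.array([.515,-.03,.29]),-.642,-.1,p=p,Rm=Q); print(len(r));[print(x) for x in r]
E
```

```text
[[-0.9702  0.2424  0.    ]
 [ 0.2424  0.9702  0.    ]
 [-0.      0.     -1.    ]] 1.3259106693216294
marker (array([0.4913, 0.2465, 0.4477]), [np.float64(151.2456454257881), np.float64(151.24564542578787)])
tape_stand (array([0.4029, 0.4514, 0.0465]), [np.float64(7.973097625985928), np.float64(7.9730976259860356)])
[[-0.1, [-0.0, 0.0, -33.3], 0.0], [-0.1, [-0.0, 0.0, -33.4], 0.0], [-0.1, [-0.0, 0.0, -33.3], 0.0]]
16
[-0.1, [-31.7, -31.5, 1.8], -0.073]
[-0.1, [-29.3, -33.7, 1.8], -0.073]
[-0.1, [-26.8, -35.8, 1.8], -0.073]
[-0.1, [-24.1, -37.7, 1.8], -0.073]
[-0.1, [-21.3, -39.3, 1.8], -0.073]
[-0.1, [-18.3, -40.8, 1.8], -0.074]
[-0.1, [-15.3, -42.0, 1.8], -0.073]
[-0.1, [-12.2, -43.0, 1.8], -0.074]
[-0.1, [-9.0, -43.8, 1.8], -0.073]
[-0.1, [-5.7, -44.3, 1.8], -0.074]
[-0.1, [-2.4, -44.6, 1.8], -0.073]
[-0.1, [0.8, -44.7, 1.8], -0.074]
[-0.1, [4.1, -44.5, 1.8], -0.073]
[-0.1, [7.3, -44.1, 1.7], -0.074]
[-0.1, [10.6, -43.4, 1.8], -0.073]
[-0.1, [13.7, -42.5, 1.7], -0.074]
```

```bash
sed -i 's/d=(d+np.pi\/2)%np.pi-np.pi\/2/d=(d+np.pi)%(2*np.pi)-np.pi/' pl.py; python3 - <<'E'
from pl import *
s=robot.read_state();Rm=rot(s["orientation"])
p=s["tool_pos"]+np.array([0,0,.1])
r,p,Q=plan(np.array([.515,-.03,.29]),-.642,-.1,p=p,Rm=Rm,fmt=0); print(len(r));print(r)
E
```

```text
16
[[-0.1, [-32.0, -32.0, 2.0], 0.123], [-0.1, [-35.0, -27.0, 2.0], 0.123], [-0.1, [-38.0, -23.0, 2.0], 0.123], [-0.1, [-41.0, -18.0, 2.0], 0.123], [-0.1, [-43.0, -13.0, 2.0], 0.123], [-0.1, [-44.0, -7.0, 2.0], 0.123], [-0.1, [-45.0, -2.0, 2.0], 0.123], [-0.1, [-45.0, 3.0, 2.0], 0.123], [-0.1, [-44.0, 9.0, 2.0], 0.123], [-0.1, [-42.0, 14.0, 2.0], 0.123], [-0.1, [-40.0, 19.0, 1.0], 0.123], [-0.1, [-38.0, 24.0, 2.0], 0.123], [-0.1, [-34.0, 29.0, 1.0], 0.123], [-0.1, [-30.0, 33.0, 2.0], 0.123], [-0.1, [-26.0, 36.0, 1.0], 0.123], [-0.1, [-22.0, 39.0, 2.0], 0.123]]
```

Emit:
send_rows([
  [-0.1,[0,0,-33],0],
  [-0.1,[0,0,-33],0],
  [-0.1,[0,0,-34],0],
])

```text
t: 2.35
tool_pos: [0.1453, 0.5818, 0.3194]
orientation: [-0.384, -3.118, 0.001]
force: [1.1, 0.9, 0.1]
opening: 0.0735
```

Emit:
send_rows([
  [-0.1,[-32,-32,2],0.123],
  [-0.1,[-35,-27,2],0.123],
  [-0.1,[-38,-23,2],0.123],
  [-0.1,[-41,-18,2],0.123],
  [-0.1,[-43,-13,2],0.123],
  [-0.1,[-44,-7,2],0.123],
  [-0.1,[-45,-2,2],0.123],
  [-0.1,[-45,3,2],0.123],
  [-0.1,[-44,9,2],0.123],
  [-0.1,[-42,14,2],0.123],
  [-0.1,[-40,19,1],0.123],
  [-0.1,[-38,24,2],0.123],
])

```text
t: 3.55
tool_pos: [0.4226, 0.1205, 0.296]
orientation: [2.386, 2.042, 0.002]
force: [0.5, 1.1, 0.1]
opening: 0.0414
```

Emit:
send_rows([
  [-0.1,[-34,29,1],0.123],
  [-0.1,[-30,33,2],0.123],
  [-0.1,[-26,36,1],0.123],
  [-0.1,[-22,39,2],0.123],
  [-0.1,[0,0,0],0],
  [-0.1,[0,0,0],0],
])

```text
t: 4.15
tool_pos: [0.5152, -0.0307, 0.2891]
orientation: [-2.809, -1.405, 0.001]
force: [0.5, 0.2, 0.3]
opening: 0.042
```

```bash
python3 - <<'E'
from h import *
s=robot.read_state(); print(s["t"],s["tool_pos"],s["orientation"],s["force"],s["q"])
c=optics.read_camera("wrist"); save(c,"w1.png",s=1.5); print(c["position"],c["orientation"])
for d in optics.cut_out("wrist","paddle")[:2]: print(d["confidence"],d["point"],d["region"].sum())
E
```

```text
4.15 [ 0.51524974 -0.03072047  0.28914078] [-2.80895295e+00 -1.40470942e+00  1.37017539e-03] [0.52460241 0.16887207 0.25689339] [-1.59121395e-01 -1.15208768e-01  1.60776151e+00  2.90582623e-04
  1.65032221e+00  4.84269931e-01]
[0.56044256 0.030987   0.45527391] [-0.26888667  0.08966279 -0.63905415]
0.72 [264.6, 161.2] 1561
```

View pics/w1.png

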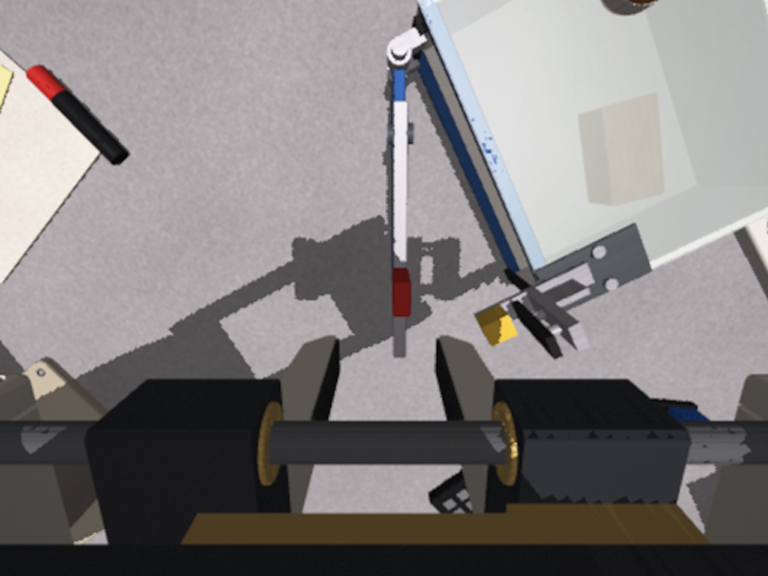

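```bash
python3 - <<'E'
from h import *
np.set_printoptions(precision=4,suppress=True)
import pickle
c=optics.read_camera("wrist"); pickle.dump(c,open("w1.pkl","wb"))
save(c,"w1k.png",(240,150,410,245),4.7)
save(c,"w1b.png",(230,20,300,130),5)
E
```

```text
(no output)
```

View pics/w1k.png

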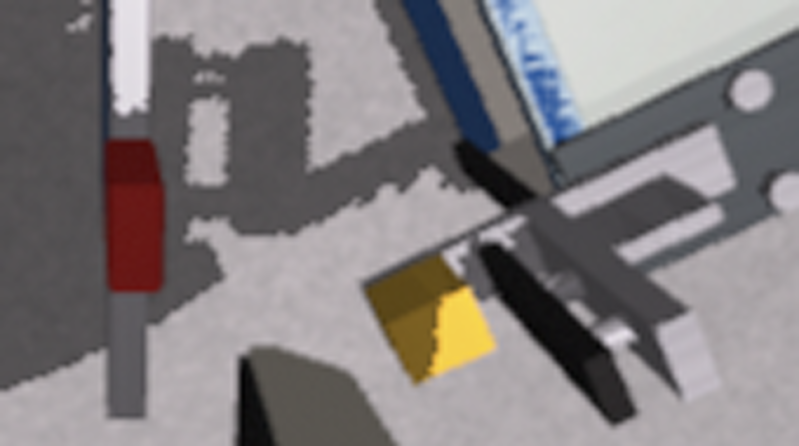

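View pics/w1b.png

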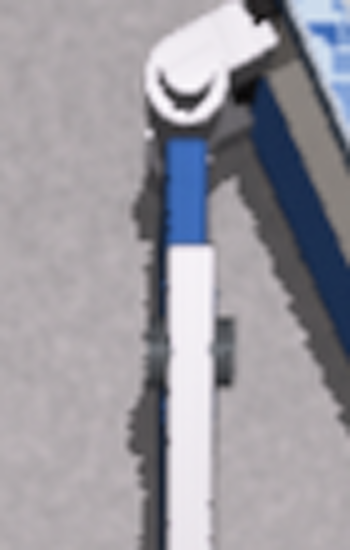

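```bash
cat > m.py <<'E'
from h import *
import pickle
np.set_printoptions(precision=4,suppress=True)
c=pickle.load(open("w1.pkl","rb"))
K=lambda x,y:(240+x/4.7-.4,150+y/4.7-.4)
B=lambda x,y:(230+x/5-.4,20+y/5-.4)
g=-.642
f=lambda P,yaw:np.array([np.cos(yaw)*P[0]+np.sin(yaw)*P[1],-np.sin(yaw)*P[0]+np.cos(yaw)*P[1]])
P=onz(c,K(135,238),.202); print("paddle top",P)
bars={k:onz(c,uv,.157) for k,uv in dict(end=K(127,417),start=B(191,246),piv=B(193,352)).items()}
print(bars)
v=bars["end"]-bars["start"]; print("bar len",np.hypot(*v[:2]),"yaw",np.arctan2(v[1],v[0])+np.pi/2)
pc=[onz(c,K(*q),.161) for q in((388,312),(468,286),(495,348),(416,382))]
print("ridge",pc,[np.linalg.norm(pc[i]-pc[i-1]) for i in range(4)])
e=pc[2]-pc[1];e2=pc[1]-pc[0]; print("yaw box from ridge",np.arctan2(e[1],e[0])+np.pi/2,np.arctan2(e2[1],e2[0]))
mi=(pc[1]+pc[2])/2; print("inner mid",mi,"centre",np.mean(pc,0))
E
python3 m.py
```

```text
paddle top [ 0.521  -0.0368  0.202 ]
{'end': array([ 0.4846, -0.0861,  0.157 ]), 'start': array([0.5949, 0.0626, 0.157 ]), 'piv': array([0.5834, 0.0462, 0.157 ])}
bar len 0.18507561375577872 yaw -0.6382252364057184
ridge [array([ 0.5529, -0.1   ,  0.161 ]), array([ 0.5721, -0.1059,  0.161 ]), array([ 0.5688, -0.1236,  0.161 ]), array([ 0.5484, -0.1196,  0.161 ])] [np.float64(0.020113257777463214), np.float64(0.020060167976571203), np.float64(0.017933051686982348), np.float64(0.02079269867959002)]
yaw box from ridge -0.1826839426618394 -0.3008867151502481
inner mid [ 0.5704 -0.1147  0.161 ] centre [ 0.5605 -0.1123  0.161 ]
```

The wrist view shows the gate lined up with the tool. The paddle's top face is near crop pixel (135,238), which puts it at (0.521, -0.037) and agrees with the side and top views. The ridge's inner edge is at about (0.571, -0.115).

```bash
python3 - <<'E'
from pl import *
s=robot.read_state();print(toolyaw(rot(s["orientation"])))
r,p,Q=plan(np.array([.521,-.037,.166]),-.64,-.1,n=6); print(r)
E
```

```text
-0.6400410559300539
[[-0.1, [-0.5, 1.6, 20.7], -0.0], [-0.1, [-0.5, 1.6, 20.6], -0.0], [-0.1, [-0.5, 1.6, 20.7], -0.0], [-0.1, [-0.5, 1.6, 20.6], -0.0], [-0.1, [-0.5, 1.6, 20.7], -0.0], [-0.1, [-0.5, 1.6, 20.6], -0.0]]
```

Emit:
send_rows([
  [-0.1,[-2,5,5],0],
  [-0.1,[-1,4.6,10],0],
  [-0.1,[0,0,25],0],
  [-0.1,[0,0,25],0],
  [-0.1,[0,0,25],0],
  [-0.1,[0,0,20],0],
  [-0.1,[0,0,10],0],
  [-0.1,[0,0,4],0],
  [-0.1,[0,0,0],0],
], newtons=12)

```text
t: 5.2
tool_pos: [0.5211, -0.038, 0.1655]
orientation: [-2.809, -1.407, 0.0]
force: [-0.4, 0.1, -0.5]
opening: 0.0419
```

```bash
python3 - <<'E'
from h import *
s=robot.read_state(); print(s["t"],s["tool_pos"],s["force"])
c=optics.read_camera("wrist"); save(c,"w2.png",s=1.5)
E
```

```text
5.2 [ 0.52112521 -0.03797271  0.16551451] [-0.44788043  0.10535325 -0.52317396]
```

View pics/w2.png

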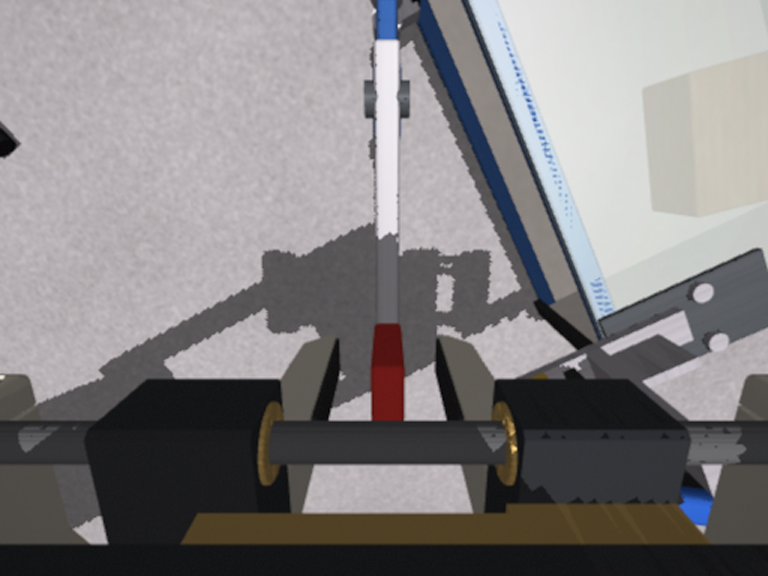

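The paddle sits centred between the fingers in picture w2 (x about 387/1.5, fingers at 335 and 437). Closing now.

Emit:
send_rows([
  [-1,[0,0,0],0],
  [-1,[0,0,0],0],
  [-1,[0,0,0],0],
  [-1,[0,0,0],0],
  [-1,[0,0,0],0],
  [-1,[0,0,0],0],
], newtons=12)

```text
t: 5.85
tool_pos: [0.5213, -0.0381, 0.1659]
orientation: [2.809, 1.407, 0.0]
force: [-0.5, 0.6, 2.2]
opening: 0.0121
```

Emit:
send_rows([
  [-1,[0.9,0,-2.6],0],
  [-1,[1,0,-2.6],0],
  [-1,[1,0,-2.6],0],
  [-1,[1.1,0,-2.5],0],
  [-1,[1.2,0,-2.5],0],
  [-1,[1.2,0,-2.5],0],
  [-1,[1.3,0,-2.4],0],
  [-1,[1.3,0,-2.4],0],
  [-1,[0,0,0],0],
])

```text
t: 6.75
tool_pos: [0.5268, -0.0306, 0.1862]
orientation: [2.809, 1.407, 0.001]
force: [-1.0, -0.2, -3.6]
opening: 0.0121
```

```bash
python3 - <<'E'
from h import *
s=robot.read_state(); print(s["t"],s["tool_pos"],s["force"])
c=optics.read_camera("side"); save(c,"s2.png",(150,110,310,230),5)
E
```

```text
6.75 [ 0.52684093 -0.03064816  0.18617593] [-0.99242304 -0.17743957 -3.60062235]
```

View pics/s2.png

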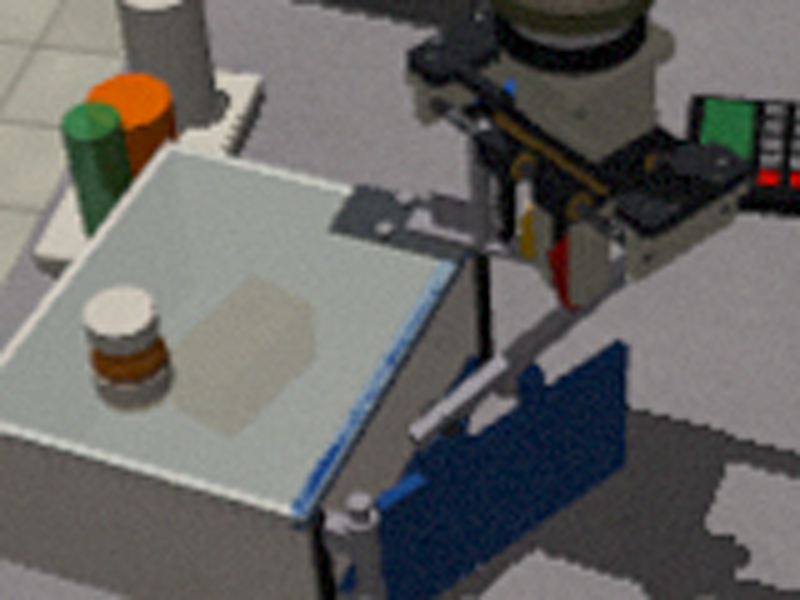

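Emit:
send_rows([
  [-1,[0,2.4,0],-0.015],
  [-1,[0.1,4.7,0],-0.03],
  [-1,[0.1,4.7,0],-0.03],
  [-1,[0.1,4.7,0],-0.03],
  [-1,[0,4.7,0],-0.03],
  [-1,[0.1,4.7,0],-0.03],
  [-1,[0.1,4.7,0],-0.03],
  [-1,[0.1,4.7,0],-0.03],
  [-1,[0.1,4.7,0],-0.03],
  [-1,[0,4.7,0],-0.03],
  [-1,[0,2.4,0],-0.015],
  [-1,[0,0,0],0],
])

```text
t: 8.0
tool_pos: [0.5684, -0.0529, 0.1858]
orientation: [-2.567, -1.811, -0.001]
force: [0.6, 2.0, -1.8]
opening: 0.0123
```

```bash
cat > st.py <<'E'
from pl import *
np.set_printoptions(precision=4,suppress=True)
import sys
H=np.array([.620,.0955]); F=[];
s=robot.read_state(); p=s["tool_pos"];d=p[:2]-H; y=toolyaw(rot(s["orientation"]))
n=np.array([np.cos(y),np.sin(y)]);t=np.array([-np.sin(y),np.cos(y)])
f=s["force"]; print("t",s["t"],"p",p,"r",np.hypot(*d),"yaw tool",y,"arc",np.arctan2(d[1],d[0])+np.pi/2,"Fn",f[:2]@n,"Ft",f[:2]@t,"Fz",f[2],"tq",s["wrist_torque"],"op",s["opening"])
E
python3 st.py; python3 - <<'E'
from h import *
c=optics.read_camera("side"); save(c,"s3.png",(150,110,310,230),5)
c=optics.read_camera("wrist"); save(c,"w3.png",s=1.5)
E
```

```text
t 8.0 p [ 0.5684 -0.0529  0.1858] r 0.1571619916181448 yaw tool -0.3416442277667699 arc -0.3346891842764004 Fn -0.11055133482618884 Ft 2.1113173802041727 Fz -1.7994327409576152 tq [ 0.5164 -0.0072  0.0853] op 0.012272378248934424
```

View pics/s3.png

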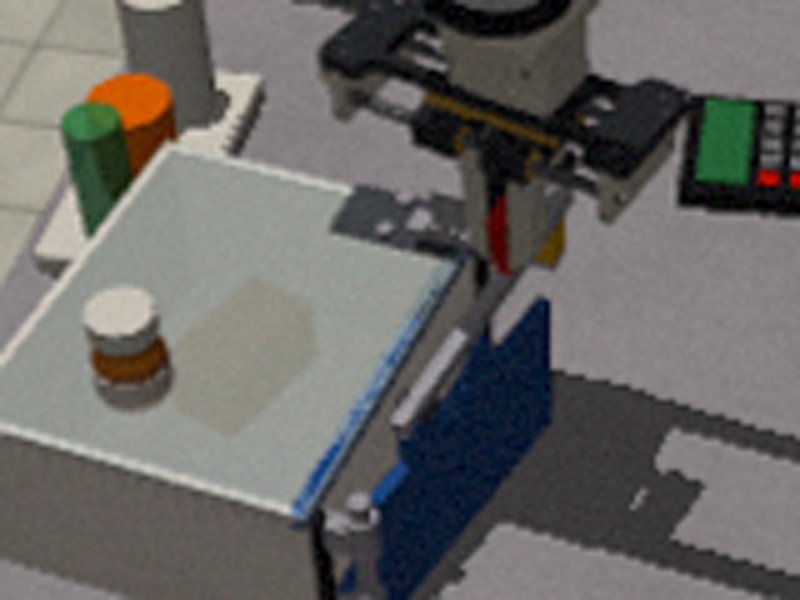

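View pics/w3.png

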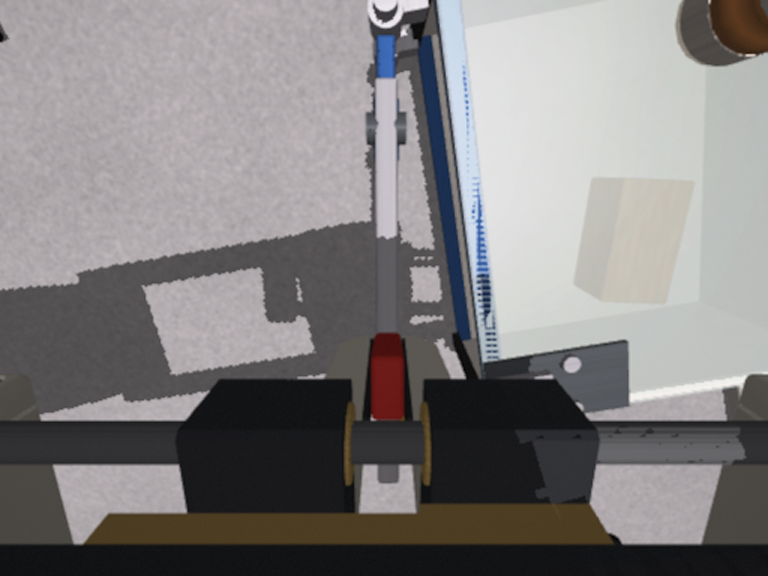

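Emit:
send_rows([
  [-1,[0.3,2.4,0],-0.015],
  [-1,[0.3,2.4,0],-0.015],
  [-1,[0.1,2.4,0],-0.015],
  [-1,[0.1,2.4,0],-0.015],
  [-1,[0,0,0],0],
])

```text
t: 8.6
tool_pos: [0.5777, -0.0558, 0.1859]
orientation: [2.511, 1.887, -0.0]
force: [-1.2, -1.9, -0.9]
opening: 0.0117
```

```bash
python3 st.py; python3 - <<'E'
from h import *
c=optics.read_camera("side"); save(c,"s4.png",(210,130,290,190),9)
c=optics.read_camera("top"); save(c,"t4.png",(240,140,330,200),8)
E
```

```text
t 8.6 p [ 0.5777 -0.0558  0.1859] r 0.1570687656635946 yaw tool -0.2814844420484215 arc -0.272883599465473 Fn -0.6693165317715859 Ft -2.184581347825212 Fz -0.9231474599824318 tq [-0.2045  0.2934  0.1678] op 0.011679702442223529
```

View pics/s4.png

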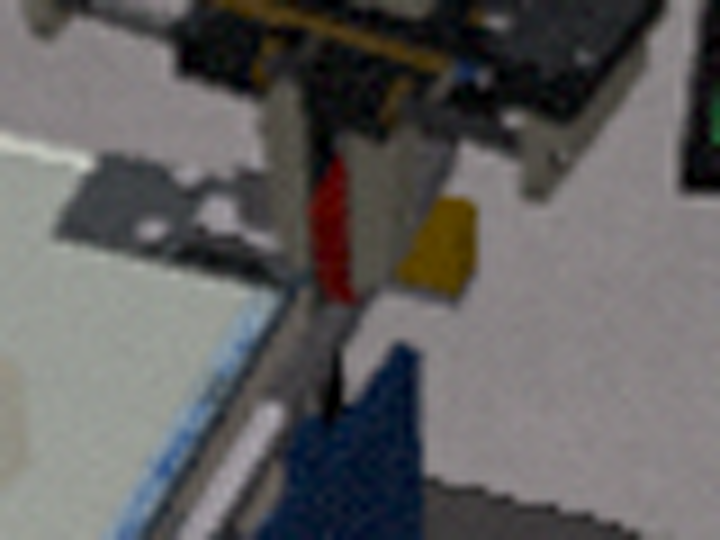

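View pics/t4.png

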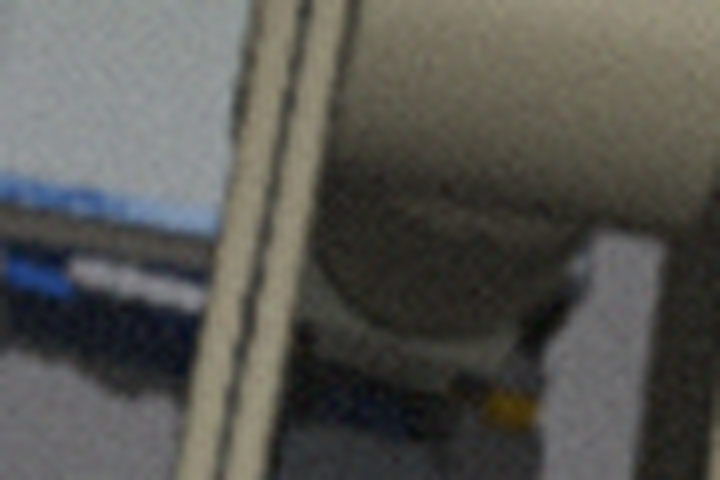

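Emit:
send_rows([
  [-1,[0,1.6,0],-0.01],
  [-1,[0,1.6,0],-0.01],
  [-1,[0,1.6,0],-0.01],
  [-1,[0,0,0],0],
  [-1,[0,0,0],0],
])

```text
t: 9.2
tool_pos: [0.5821, -0.0569, 0.1859]
orientation: [2.483, 1.924, -0.0]
force: [-2.4, -4.0, -0.1]
opening: 0.0121
```

```bash
python3 st.py
```

```text
t 9.2 p [ 0.5821 -0.0569  0.1859] r 0.157029129775269 yaw tool -0.25225742318183186 arc -0.24369219002733944 Fn -1.3386755010252784 Ft -4.479550713383862 Fz -0.10231924299581197 tq [-0.7476  0.3149  0.0804] op 0.012117962112651726
```

Emit:
send_rows([
  [-1,[0,0.8,0],-0.005],
  [-1,[0,0,0],0],
])

```text
t: 9.4
tool_pos: [0.5828, -0.057, 0.1859]
orientation: [2.478, 1.931, -0.0]
force: [-1.8, -5.0, 0.9]
opening: 0.0122
```

```bash
python3 st.py
```

```text
t 9.4 p [ 0.5828 -0.057   0.1859] r 0.15701613178941556 yaw tool -0.2469199428163661 arc -0.23934639834725058 Fn -0.5226605969350653 Ft -5.262672335398454 Fz 0.8732005708662782 tq [-0.7336  0.4556  0.1518] op 0.012161550452883984
```

Emit:
send_rows([
  [-1,[-0.5,0,0],0],
  [-1,[-0.5,0,0],0],
  [-1,[0,0,0],0],
])

```text
t: 9.7
tool_pos: [0.5826, -0.0572, 0.1856]
orientation: [-2.477, -1.931, -0.001]
force: [0.2, -0.3, -0.7]
opening: 0.0121
```

```bash
python3 st.py
```

```text
t 9.7 p [ 0.5826 -0.0572  0.1856] r 0.1572166478004432 yaw tool -0.24672762514817195 arc -0.2404451579302631 Fn 0.21889181114818926 Ft -0.23670705841063816 Fz -0.727419482109403 tq [0.0119 0.137  0.0938] op 0.012124128824650025
```

Emit:
send_rows([
  [-1,[0,0.8,0],-0.005],
  [-1,[-0.1,0.8,0],-0.005],
  [-1,[0,0,0],0],
])

```text
t: 10.0
tool_pos: [0.584, -0.0577, 0.1854]
orientation: [-2.467, -1.943, -0.0]
force: [-0.9, 2.2, -2.1]
opening: 0.012
```

```bash
python3 st.py
```

```text
t 10.0 p [ 0.584  -0.0577  0.1854] r 0.15738620789957686 yaw tool -0.2364334803084374 arc -0.2306862491251478 Fn -1.3416284495432906 Ft 1.9301905553506935 Fz -2.1048189095246794 tq [0.4431 0.1094 0.1517] op 0.011959276785912873
```

Emit:
send_rows([
  [-1,[0,0.8,0],-0.005],
  [-1,[-0.1,0.8,0],-0.005],
  [-1,[0,0,0],0],
])

```text
t: 10.3
tool_pos: [0.5856, -0.0581, 0.1854]
orientation: [-2.457, -1.956, -0.001]
force: [0.8, 4.6, -3.7]
opening: 0.0118
```

```bash
python3 st.py
```

```text
t 10.3 p [ 0.5856 -0.0581  0.1854] r 0.15742581205741574 yaw tool -0.22637650842588766 arc -0.22036544532917812 Fn -0.2940180848570859 Ft 4.64454856224647 Fz -3.741804931427941 tq [ 0.8231 -0.1465  0.1163] op 0.011776247748622444
```

Emit:
send_rows([
  [-1,[0.4,0.4,0],-0.003],
  [-1,[0.2,0.4,0],-0.002],
  [-1,[0,0,0],0],
])

```text
t: 10.6
tool_pos: [0.5864, -0.0582, 0.1856]
orientation: [-2.453, -1.962, 0.0]
force: [-0.4, 3.3, -2.6]
opening: 0.012
```

```bash
python3 st.py
```

```text
t 10.6 p [ 0.5864 -0.0582  0.1856] r 0.15735102795417857 yaw tool -0.22186878141500285 arc -0.21536332595678287 Fn -1.0730272323889618 Ft 3.134233988369824 Fz -2.637526151556021 tq [0.6354 0.1093 0.1286] op 0.01196750309984026
```

Emit:
send_rows([
  [-1,[0,0.5,0],-0.003],
  [-1,[0,0,0],0],
])

```text
t: 10.8
tool_pos: [0.5868, -0.0583, 0.1856]
orientation: [-2.45, -1.965, 0.0]
force: [-0.7, 3.4, -3.1]
opening: 0.0123
```

```bash
python3 st.py
```

```text
t 10.8 p [ 0.5868 -0.0583  0.1856] r 0.15732445285992452 yaw tool -0.2187944248733085 arc -0.2128458939975002 Fn -1.4294129063804084 Ft 3.1689701830568144 Fz -3.088476336815644 tq [0.7194 0.2855 0.096 ] op 0.012279449231012178
```

Emit:
send_rows([
  [-1,[0.3,0.5,0],-0.003],
  [-1,[0.2,0.5,0],-0.003],
  [-1,[0,0,0],0],
])

```text
t: 11.1
tool_pos: [0.5878, -0.0584, 0.1856]
orientation: [-2.445, -1.973, 0.001]
force: [-2.8, 1.7, -3.4]
opening: 0.0118
```

```bash
python3 st.py
```

```text
t 11.1 p [ 0.5878 -0.0584  0.1856] r 0.1572883215289326 yaw tool -0.2130880985025211 arc -0.20646908996163127 Fn -3.1254580099620384 Ft 1.1042552694380703 Fz -3.3800023646666073 tq [0.2926 0.6302 0.1127] op 0.01175775464426754
```

Emit:
send_rows([
  [-1,[0,0.5,0],-0.003],
  [-1,[0,0.5,0],-0.003],
  [-1,[0,0,0],0],
])

```text
t: 11.4
tool_pos: [0.5887, -0.0586, 0.1855]
orientation: [-2.439, -1.98, 0.001]
force: [-4.5, 0.2, -3.8]
opening: 0.0118
```

```bash
python3 st.py
```

```text
t 11.4 p [ 0.5887 -0.0586  0.1855] r 0.15726218530937094 yaw tool -0.20696837699497234 arc -0.20056823964824466 Fn -4.472864437156547 Ft -0.7631127663155588 Fz -3.7748612759296365 tq [0.1549 0.7768 0.1508] op 0.011805018573394674
```

Emit:
send_rows([
  [-1,[0,0.5,0],-0.003],
  [-1,[0,0,0],0],
  [-1,[0,0,0],0],
])

```text
t: 11.7
tool_pos: [0.5891, -0.0587, 0.1856]
orientation: [-2.436, -1.983, 0.002]
force: [-5.3, 1.1, -2.4]
opening: 0.0121
```

```bash
python3 st.py;  python3 - <<'E'
from h import *
c=optics.read_camera("side"); save(c,"s5.png",(190,120,290,200),8)
c=optics.read_camera("wrist"); save(c,"w5.png",s=1.5)
E
```

```text
t 11.7 p [ 0.5891 -0.0587  0.1856] r 0.15725583316099329 yaw tool -0.204095795819306 arc -0.19805131495951778 Fn -5.396381362607961 Ft 0.05130106816008073 Fz -2.387755788799667 tq [0.1688 0.8902 0.1494] op 0.01205390328322065
```

View pics/s5.png

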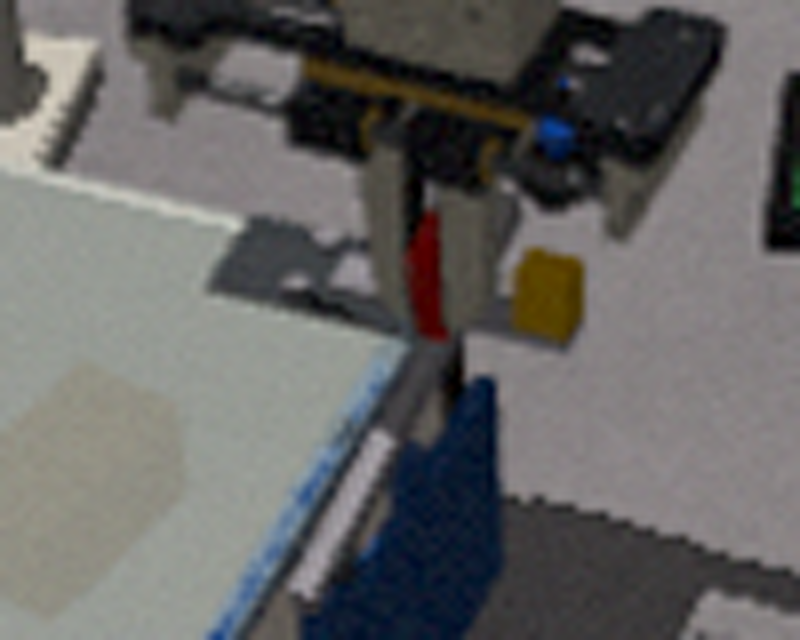

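View pics/w5.png

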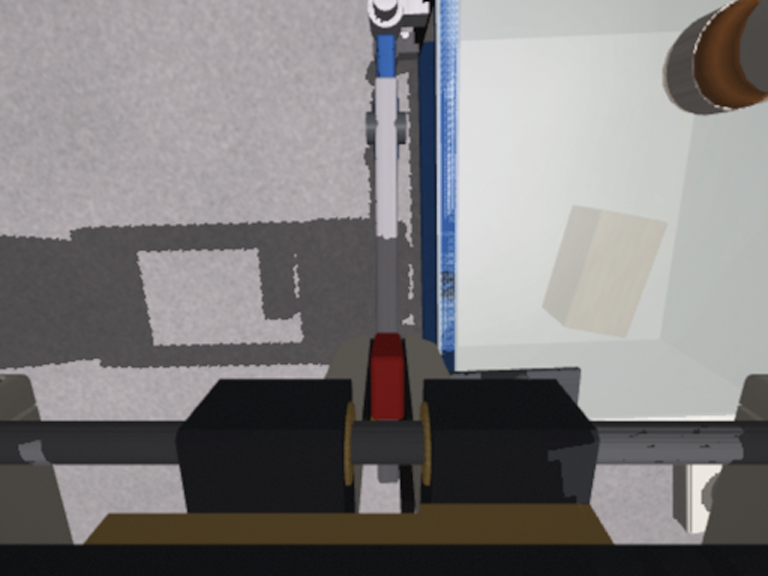

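Emit:
send_rows([
  [-1,[-1.3,0,2.4],0],
  [-1,[-1.3,0,2.4],0],
  [-1,[-1.2,0,2.5],0],
  [-1,[0,0,0],0],
])

```text
t: 12.2
tool_pos: [0.5886, -0.0626, 0.1787]
orientation: [2.436, 1.983, -0.001]
force: [-5.5, 0.3, -0.2]
opening: 0.0119
```

```bash
python3 st.py
```

```text
t 12.2 p [ 0.5886 -0.0626  0.1787] r 0.1611579365368018 yaw tool -0.2041568418778802 arc -0.1962010447519955 Fn -5.430543605834749 Ft -0.8021339295504497 Fz -0.18297190526169316 tq [0.2033 0.9651 0.1299] op 0.011892669114942585
```

Emit:
send_rows([
  [-1,[-0.6,0,1.3],0],
  [-1,[-0.6,0,1.2],0],
  [-1,[0,0,0],0],
])

```text
t: 12.5
tool_pos: [0.5885, -0.0637, 0.1766]
orientation: [2.436, 1.983, -0.0]
force: [-5.3, 1.7, -0.1]
opening: 0.0117
```

```bash
python3 st.py
```

```text
t 12.5 p [ 0.5885 -0.0637  0.1766] r 0.16225850604787684 yaw tool -0.20407074172303163 arc -0.1955718408623821 Fn -5.490427372675355 Ft 0.5867541653785517 Fz -0.10663392435934155 tq [0.2783 1.017  0.1365] op 0.01173378333616249
```

Emit:
send_rows([
  [-1,[-0.5,0,1.3],0],
  [-1,[-0.5,0,1.3],0],
  [-1,[0,0,0],0],
])

```text
t: 12.8
tool_pos: [0.5883, -0.0648, 0.174]
orientation: [2.436, 1.983, -0.0]
force: [-5.8, 0.4, -0.4]
opening: 0.012
```

```bash
python3 st.py
```

```text
t 12.8 p [ 0.5883 -0.0648  0.174 ] r 0.16337329883716925 yaw tool -0.2041652107149002 arc -0.19517150188545473 Fn -5.75978979167288 Ft -0.8096893935010776 Fz -0.3981497718908672 tq [0.1286 1.0561 0.1321] op 0.012010964128226886
```

Emit:
send_rows([
  [-1,[-0.5,0,1.3],0],
  [-1,[-0.5,0,1.3],0],
  [-1,[0,0,0],0],
])

```text
t: 13.1
tool_pos: [0.5881, -0.0659, 0.1714]
orientation: [2.436, 1.983, -0.0]
force: [-5.1, 0.1, 0.5]
opening: 0.0119
```

```bash
python3 st.py
```

```text
t 13.1 p [ 0.5881 -0.0659  0.1714] r 0.16448203189655716 yaw tool -0.20422621572132107 arc -0.19524157184882673 Fn -4.977352464905829 Ft -0.8991545766141721 Fz 0.47495794471218433 tq [0.1425 1.0236 0.1171] op 0.011909782834647248
```

Emit:
send_rows([
  [-1,[-0.5,0,1.4],0],
  [-1,[-0.5,0,1.4],0],
  [-1,[-0.3,0,1.2],0],
  [-1,[0,0,0],0],
])

```text
t: 13.5
tool_pos: [0.5878, -0.0673, 0.1675]
orientation: [2.436, 1.983, -0.001]
force: [-6.7, 0.1, 1.0]
opening: 0.0122
```

```bash
python3 st.py
```

```text
t 13.5 p [ 0.5878 -0.0673  0.1675] r 0.16592321338074317 yaw tool -0.20427464106571247 arc -0.1950086022073405 Fn -6.5723790160918885 Ft -1.2752534185356228 Fz 1.034095872935656 tq [0.0342 1.0536 0.0939] op 0.012170731837003389
```

Emit:
send_rows([
  [-1,[-0.2,0,0.8],0],
  [-1,[0,0,0],0],
])

```text
t: 13.7
tool_pos: [0.5878, -0.0675, 0.1668]
orientation: [2.436, 1.983, -0.001]
force: [-6.2, -0.0, 2.8]
opening: 0.012
```

```bash
python3 st.py; python3 - <<'E'
from h import *
c=optics.read_camera("side"); save(c,"s6.png",(190,120,290,200),8)
E
```

```text
t 13.7 p [ 0.5878 -0.0675  0.1668] r 0.1661407017092756 yaw tool -0.20426871985647732 arc -0.1948759595648326 Fn -6.089078359363353 Ft -1.286804944972374 Fz 2.8026051205389777 tq [0.0516 1.1088 0.1676] op 0.011977784202361497
```

View pics/s6.png

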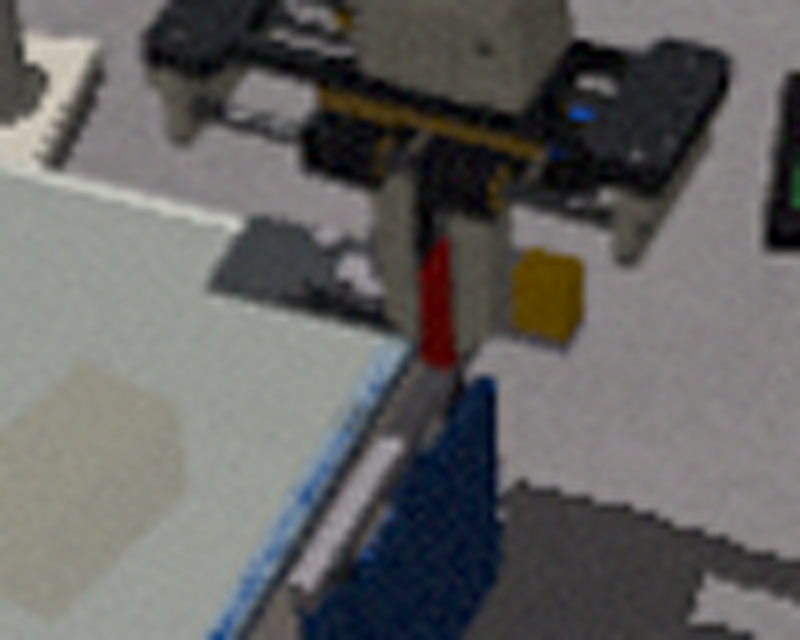

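Emit:
send_rows([
  [-1,[0,-0.5,0.3],0],
  [-1,[0,-0.4,0],0],
  [-1,[0,0,0],0],
])

```text
t: 14.05
tool_pos: [0.5872, -0.0674, 0.1667]
orientation: [2.435, 1.982, -0.0]
force: [-5.0, -0.6, 2.4]
opening: 0.0118
```

```bash
python3 st.py
```

```text
t 14.05 p [ 0.5872 -0.0674  0.1667] r 0.1661777768255401 yaw tool -0.20435266036901317 arc -0.1986101116847918 Fn -4.786864057422156 Ft -1.562325577080766 Fz 2.4025232212432224 tq [0.0184 1.1008 0.0154] op 0.011799085642672165
```

Bottomed out. Releasing with a small opening (about 40 mm).

Emit:
send_rows([
  [-0.6,[0,0,0],0],
  [-0.6,[0,0,0],0],
  [-0.4,[0,0,0],0],
  [-0.3,[0,0,0],0],
  [-0.2,[0,0,0],0],
  [-0.2,[0,0,0],0],
])

```text
t: 14.65
tool_pos: [0.587, -0.0666, 0.1657]
orientation: [2.436, 1.984, 0.0]
force: [0.4, -0.6, -0.1]
opening: 0.0365
```

```bash
python3 st.py; python3 - <<'E'
from h import *
c=optics.read_camera("wrist"); save(c,"w7.png",s=1.5)
E
```

```text
t 14.65 p [ 0.587  -0.0666  0.1657] r 0.16539336973958912 yaw tool -0.2039706617263077 arc -0.20091986100584425 Fn 0.4946467573082193 Ft -0.4724397379826232 Fz -0.10353608585891026 tq [-0.0623  0.0836 -0.0169] op 0.03649491413319518
```

View pics/w7.png

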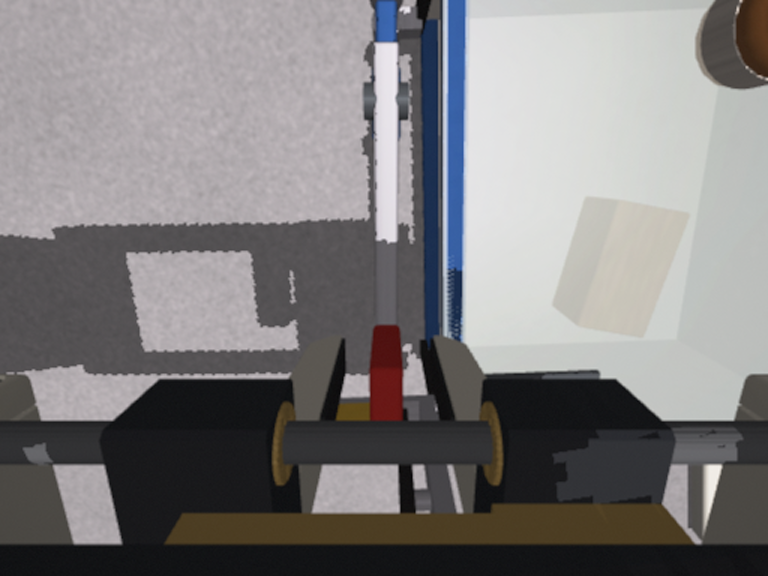

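Emit:
send_rows([
  [-0.2,[0,0,-5],0],
  [-0.2,[0,0,-12],0],
  [-0.2,[0,0,-20],0],
  [-0.2,[0,0,-30],0],
  [-0.2,[0,0,-35],0],
  [-0.2,[0,0,-35],0],
  [-0.2,[20,-35,-15],0],
  [-0.2,[20,-40,0],0],
  [-0.2,[20,-40,0],0],
  [-0.2,[0,0,0],0],
])

```text
t: 15.7
tool_pos: [0.4837, 0.0181, 0.3194]
orientation: [2.433, 1.987, 0.003]
force: [1.1, -0.8, -0.3]
opening: 0.0375
```

```bash
python3 st.py; python3 - <<'E'
from h import *
import pickle
c=optics.read_camera("wrist"); save(c,"w8.png",s=1.5); pickle.dump(c,open("w8.pkl","wb"))
c=optics.read_camera("side"); save(c,"s8.png",(180,110,280,190),8);pickle.dump(c,open("s8.pkl","wb"))
c=optics.read_camera("top"); save(c,"t8.png",(220,90,340,180),6);pickle.dump(c,open("t8.pkl","wb"))
E
```

```text
t 15.7 p [0.4837 0.0181 0.3194] r 0.15678251795166964 yaw tool -0.20128969450072418 arc -1.0544936027418115 Fn 1.2060026260863403 Ft -0.5371618813392275 Fz -0.3498067495498778 tq [-0.1123  0.0602 -0.0226] op 0.037454692642089275
```

View pics/w8.png

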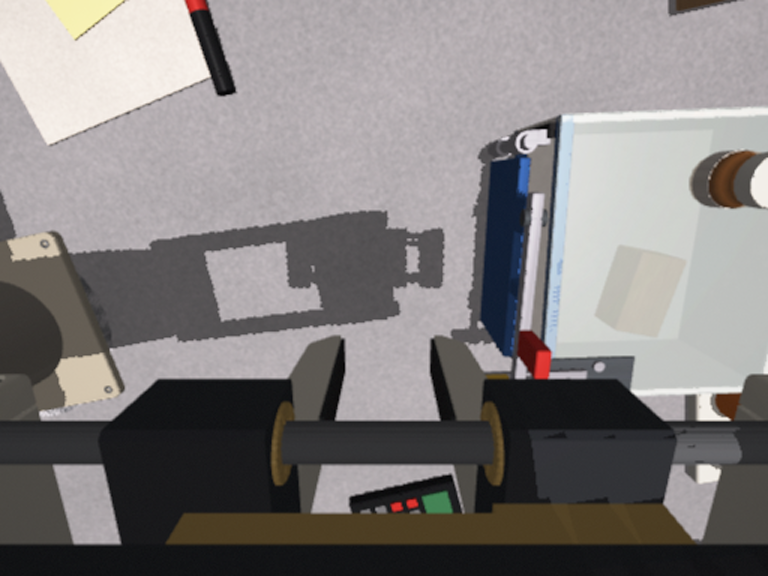

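View pics/s8.png

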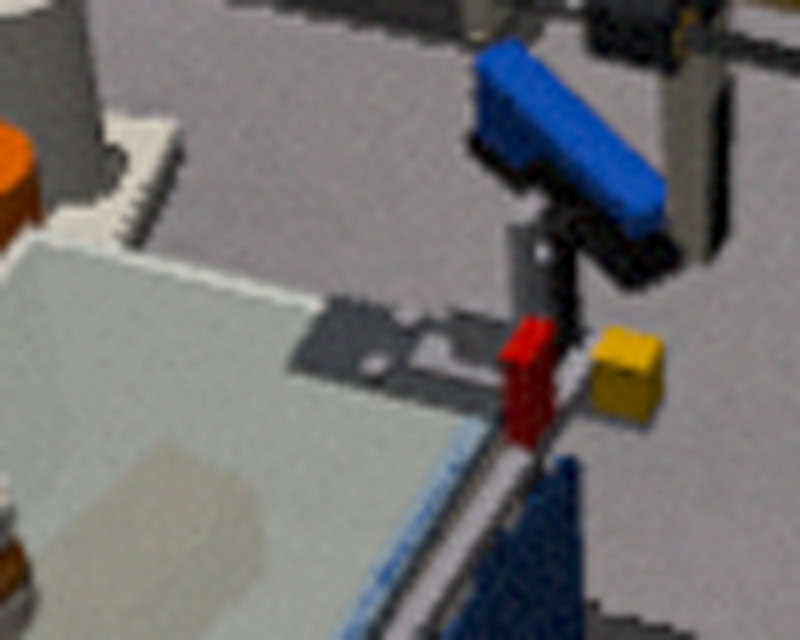

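View pics/t8.png

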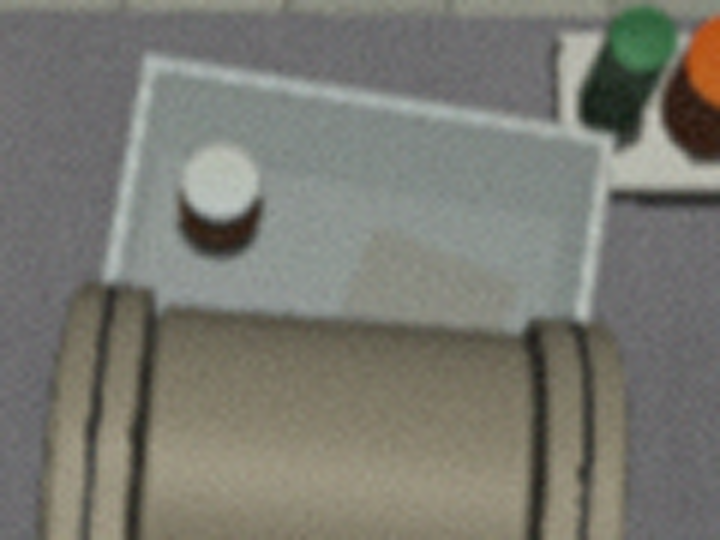

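```bash
python3 - <<'E'
from h import *
import pickle
np.set_printoptions(precision=4,suppress=True)
w=pickle.load(open("w8.pkl","rb"));s=pickle.load(open("s8.pkl","rb"))
su=(180+529/8-.4,110+337/8-.4); print("tri",tri((w,(541/1.5-.3,362/1.5-.3)),(s,su)))
H=np.array([.62,.0955]);y=-.2045
for phi in(0,.03,.06,.12):
    l=105*np.cos(phi)-52*np.sin(phi);z=150+105*np.sin(phi)+52*np.cos(phi); r=(60+l)/1000
    P=[H[0]+np.sin(y)*r,H[1]-np.cos(y)*r,z/1000]
    P2=[H[0]+np.sin(y)*(.06+.167*np.cos(phi)),H[1]-np.cos(y)*(.06+.167*np.cos(phi)),.157+.167*np.sin(phi)]
    u=proj(s,P)[0];v=proj(w,P)[0];e=proj(s,P2)[0]
    print(phi,P,"side crop",(u-[180,110]+.4)*8,"wrist x1.5",v*1.5,"bar end side crop",(e-[180,110]+.4)*8)
for n in("pill_jar","stapler","carton"):
    print(n,[ (round(d["confidence"],2),d["point"]) for d in optics.cut_out("side",n)[:1]])
E
```

```text
tri (array([ 0.5838, -0.0606,  0.2073]), [np.float64(0.8061791902131131), np.float64(0.8061791902133273)])
0 [np.float64(0.5864921953421416), np.float64(-0.06606183654257833), np.float64(0.202)] side crop [527.6621 338.1955] wrist x1.5 [543.3843 364.3425] bar end side crop [600.046  327.6852]
0.03 [np.float64(0.5868185435834941), np.float64(-0.064488309963809), np.float64(0.20512612927620938)] side crop [525.4852 334.2546] wrist x1.5 [545.1556 364.2437] bar end side crop [599.7402 317.5779]
0.06 [np.float64(0.5871637875277647), np.float64(-0.062823675522338), np.float64(0.2082026487569723)] side crop [523.1911 330.562 ] wrist x1.5 [546.9556 363.9975] bar end side crop [599.2712 307.6654]
0.12 [np.float64(0.587909703014822), np.float64(-0.0592271559286173), np.float64(0.2141958308297376)] side crop [518.2552 323.9422] wrist x1.5 [550.6373 363.0444] bar end side crop [597.8391 288.4595]
pill_jar [(0.87, [174.6, 181.4])]
stapler [(0.94, [251.2, 129.6])]
carton [(0.58, [194.1, 326.9])]
```

Emit:
send_rows([
  [-0.2,[-30,20,0],0],
  [-0.2,[-32,20,0],0],
  [-0.2,[-32,20,0],0],
  [-0.2,[-32,20,0],0],
  [-0.2,[-32,20,0],0],
  [-0.2,[-30,16,0],0],
  [-0.2,[0,0,0],0],
  [-0.2,[0,0,0],0],
])

```text
t: 16.8
tool_pos: [0.562, -0.1933, 0.3166]
orientation: [-2.437, -1.98, 0.001]
force: [-0.2, 0.6, -0.2]
opening: 0.0374
```

```bash
python3 - <<'E'
from h import *
import pickle
c=optics.read_camera("wrist"); save(c,"w9.png",s=1.5); pickle.dump(c,open("w9.pkl","wb"))
H=np.array([.62,.0955]);y=-.2045
for phi in(0,.04,.08,.12):
    Q=[[H[0]+np.sin(y)*r,H[1]-np.cos(y)*r,.157+np.sin(phi)*(r-.06)] for r in (.06,.19,.227)]
    l=105*np.cos(phi)-52*np.sin(phi);z=150+105*np.sin(phi)+52*np.cos(phi); r=(60+l)/1000
    Q.append([H[0]+np.sin(y)*r,H[1]-np.cos(y)*r,z/1000])
    print(phi,(proj(c,Q)*1.5).round(1).tolist())
E
```

```text
0 [[384.8, -77.5], [385.4, 134.1], [385.5, 185.6], [385.0, 84.5]]
0.04 [[384.8, -77.5], [385.3, 133.5], [385.5, 185.9], [384.9, 79.2]]
0.08 [[384.8, -77.5], [385.3, 132.8], [385.4, 186.1], [384.9, 73.4]]
0.12 [[384.8, -77.5], [385.3, 132.1], [385.4, 186.4], [384.8, 67.2]]
```

View pics/w9.png

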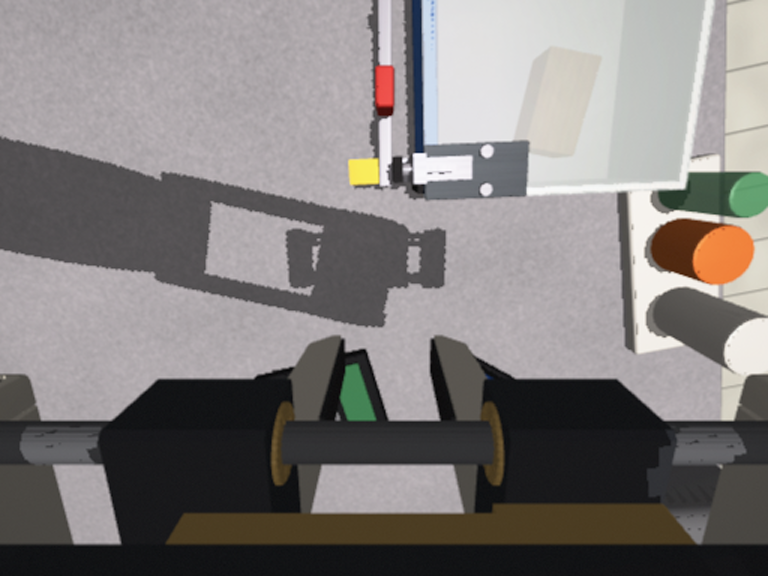

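```bash
python3 - <<'E'
from h import *
import pickle
c=pickle.load(open("w9.pkl","rb")); save(c,"w9z.png",(225,30,315,140),5.4)
E
```

```text
(no output)
```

View pics/w9z.png

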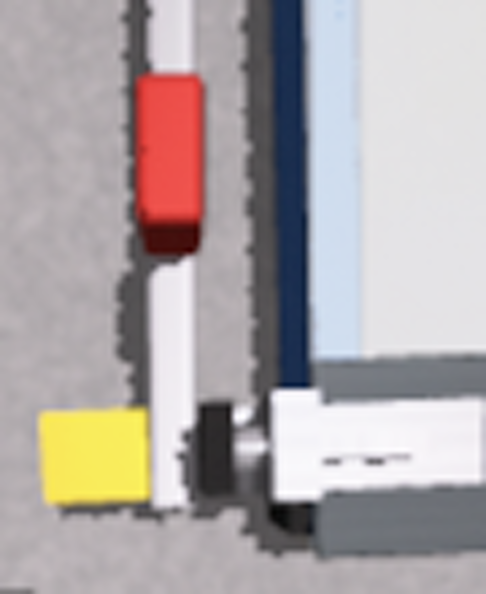

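The close view shows the bar lying in the catch between the yellow ridge and the black buffer. The paddle top is at (384,86) in 1.5x pixels, against a predicted (385,84.5) for a level bar. Handing in.

```bash
python3 -c "
from plant import ticket
print(ticket.close_job())"
```

```text
the job is handed in; nothing more can be done
None
```

The gate is shut and latched. I handed the job in at about 17 s with the arm clear of everything.

**What I did:**
- I gripped the red paddle at 12 N and raised the bar about 0.2 rad.
- I swung the gate in over the striker and felt for the buffer. Contact came at an estimated gate angle of +0.04 rad, which puts the keeper forward of its middle setting.
- I pushed the buffer in about 3.5 mm. The push at the paddle was 5.4 N there and peaked at 6.6 N while lowering, which I estimate as 3.5 to 4 N at the bar.
- I lowered the bar to its rest, let go, and backed off.

**Last checks:**
- In the wrist view, the bar lies in the catch with the yellow ridge on one side and the black buffer on the other.
- The paddle top is where a level bar puts it, to about 0.02 rad, in the side view and both wrist views.
- The force on the tool was near zero after release.
- Direct triangulation of the paddle top came out about 5 mm high and 5 mm off sideways (0.207 m against 0.202 m). I put this down to pixel picking; the closer wrist picture matched a level bar.
- The jar, the carton and the stapler showed no change in the pictures. The side-view search for the carton landed on the pen cup instead, so I judged the carton from the pictures. I did not check the calculator, marker, pen cup and tape stand separately at the end, but the arm never came near them.

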